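# Take a coating reading on a sloping test panel

## Task

Lift the coating gauge probe straight up out of its holder block, and rest its sprung tip gently on the measuring spot inside the drawn ring (not the square or the cross) of the sloping test panel, with the probe held square to the panel's face and the sprung tip pushed in about halfway. Never press hard on the panel or shift it, leave the other things on the worktop where they are, and finish while still holding the probe there in the gripper.

Things in the scene. Friction and masses are not known exactly. Their poses are not given: they have to be found in the camera images.
- probe: Pen-like probe, 158 mm, 0.08 to 0.17 kg, upright in the holder, tip down. Origin on its axis under the collar (starts 85 mm above the worktop); z axis from tip to cap. Round about z: collar 30 mm dia, z 0 to 6 mm (rests on the holder's top); black grip 24 mm dia, z 6 to 72; cap to 80; sleeve 16 mm dia, z -50 to 0; cone to -58; thin sprung tip to -78 mm.
- probe_tip (a joint): How far the probe's sprung tip is pushed in along the probe: 0 = fully out, 0.012 = bottomed (hard stop). Spring: 1 N to begin, 0.5 N more for each mm, so 4 N at the halfway 6 mm and 7 N just before the stop.
- probe_point (a point): The very end of the sprung tip (a 7 mm dia round-ended steel pin); moves with the tip; on the probe's axis, 78 mm below the probe's origin when the tip is out. Axes as the probe's.
- holder: Grey square block 75x75 mm, 85 mm high, fixed to the worktop, with one 20 mm dia vertical hole through its centre, in which the probe stands. Origin at the centre of its underside.
- panel_stand: Fixed stand: dark base plate 110x150x10 mm with two metal cheeks that carry the panel's pivot 60 mm above the worktop. Origin at the centre of its underside; its y axis is parallel to the pivot. It may be turned and may stand to the left or the right of the holder.
- panel: Grey panel 110 (x) by 140 (y) by 6 mm on a stiff pivot (slips at 3 N m), sloped 6 to 29 degrees, differing each time; its -x edge is lower, its face normal (z axis) leans to its -x side. Origin on the pivot, 14 mm behind the face. Black outlines on the face: ring at x 22, y 35 mm; 24 mm square at x 22, y -35; diagonal cross at x -28, y 0.
- spot (a point): Centre of the drawn ring (24 mm outer, 20 mm inner dia), on the panel's face. z axis is the face normal, pointing out of the panel (up); x and y as the panel's.
- slide_box: Bystander, to be left alone: flat dark closed slide box, 62x87x33 mm; origin at the centre of its underside.
- timer: Bystander, to be left alone: wedge-shaped bench timer, 62x75x32 mm; origin at the centre of its underside.
- vial_a: Bystander, to be left alone: small capped vial, 25 dia x 56 mm; origin at the centre of its underside.
- vial_b: Bystander, to be left alone: small capped vial, 25 dia x 56 mm; origin at the centre of its underside.
- dropper: Bystander, to be left alone: dropper bottle, 31 dia x 99 mm; origin at the centre of its underside.
- plate: Bystander, to be left alone: round flat culture dish, 91 dia x 15 mm; origin at the centre of its underside.
- tube: Bystander, to be left alone: upright capped tube, 34 dia x 114 mm; origin at the centre of its underside.

How it is judged:
By the outcome, as a careful person would: the job done as asked, in the order asked, and still so for the second after the job is handed in, while the arm keeps its last pose, push and grip.
It also fails if it takes over 43 s, if anything falls off the work surface, if the arm or the gripper's body presses on something with over 40 N, if the wrist force passes 120 N, or if a joint passes its speed limit or range.

## Robot

A 6-joint arm with a two-finger parallel gripper is mounted at the origin on a cart in front of the work surface, level with it; the furniture and walls round the work are solid. World frame = base frame: x ahead of the robot, y to its left, z up, the work surface at z = 0. Lengths are in m, angles in rad, forces in N, time in s.
With the tool pointing down it reaches from about 0.35 to 0.775 m from the base axis. Payload 5.5 kg.
Tool frame: the origin (TCP) lies between the finger pads; the fingertips stand 22 mm ahead of it and the grasp point (between the pads) lies 3 mm ahead of it; z points along the fingers, y is the line along which they close (so a half turn about z gives the same grasp; the last joint's range is limited). The gripper opens to 85 mm and grips with 20 to 120 N. Pads are 22 mm wide; open, the fingers measure 114 mm over their backs; the gripper's body (76 mm by 85 mm) begins 54 mm behind the grasp point. The pads swing forward as they close: fully open they stand 13 mm farther back than shut.
Start: joints at [-0.14, 0.313, 0.046, 1.304, 0, 1.431], TCP at [0.575, -0, 0.253] pointing down, gripper open.
Joint ranges: [-2.76, 2.76], [-0.86, 1.69], [-1.03, 1.26], [-2.2, 2.34], [-1.47, 1.5], [-3.14, 3.14]. Speed limits (rad/s): [2.57, 2.57, 3.14, 3.14, 3.14, 3.14].

## Interface

Orientations are given as a unit quaternion [w, x, y, z].
In Python, from workcell import env gives the robot as it stands.
- The arm moves only by the tool tcp_steps, called after ">>>" as a command line: name --argument value ..., lists and objects as JSON in quotes. Schema: {"type":"object","properties":{"moves":{"type":"array","items":{"type":"array","items":{"type":"array","items":{"type":"number"},"minItems":6,"maxItems":6},"minItems":1,"maxItems":8},"minItems":1,"maxItems":1},"jaw":{"type":"number"},"force":{"type":"number"},"only":{"type":"string"},"quiet":{"type":"boolean"},"lines":{"type":"string"}},"required":["moves"],"additionalProperties":false}. moves is a list that holds a single list of rows (three levels of brackets), with 1 to 8 rows, each of 6 numbers: dx, dy, dz in mm, then a rotation vector rx, ry, rz in units of 0.2 rad; each row is the pose to reach, as a shift and turn from the pose commanded when the call began, along the tool's axes at that moment; what a row does not reach only later rows make up. A row lasts 1/8 s, in which the tool goes at most 0.0625 m and 0.188 rad, less where a joint would pass 70% of its speed; a pose out of reach is approached as far as the arm can. jaw is the finger opening in m, set as the call begins (left out keeps the last). The fingers move at their own pace and stop on an object; force is the grip in N (left out, the last holds). Time passes only in rows, so rows that do not move let the fingers close. The tool returns the time, the measured TCP pose, the force, the opening and the grip force at its end. only (a regular expression) keeps the lines of the reply that match it, lines (a string "A,B") keeps lines A to B, and quiet returns only ok. Input that does not fit is refused with a message, and nothing moves.
- env.get_state(): the state, without advancing time (a new reading comes with each control period).
- env.read_camera(name): name is "scene" or "side" or "wrist"; returns a dict with "image" (480x640x3 uint8, red, green, blue), "K" (3x3 intrinsics, pixels), "D" ([k1, k2, p1, p2, k3] as OpenCV has them; the pictures are not rectified), "R" (3x3) and "t" (3): a world point X has camera coordinates R X + t. Camera axes: x right, y down, z forward; pixel columns grow to the right and rows downward; lengths in m; the calibration is good to about 2 mm. A picture is of the moment at which its call begins. There is no depth.
- env.hand_in(): hands the job in; it is judged then, once.
The state is a dict: "clock": time; "joint_pos": joint angles; "qvel": joint speeds; "tau": joint torques, N m; "tcp_pos": TCP position; "orientation": TCP orientation; "wrist_force": force on the tool from outside, world axes, zero at the start; "ft_torque": the same for the moment, N m; "finger_gap": finger opening in m; "grip_force": force on a finger pad.
Only numpy, scipy, OpenCV 4.12 (cv2) and the standard library are available. Lean on these libraries where they do the work, as an engineer would, in place of code of your own. Each camera call takes 0.05 s, during which the arm holds its last target. There are 200 camera calls.

## Working session

There is one attempt and no reset: what is moved stays moved. The work goes in short steps, Python scripts to look and compute and a tool call to move; the robot and the scene stay as the last step left them, time stands still between calls to the robot, and variables do not carry over. Pictures are saved under pics/ and viewed, at most 11 in all, crops included, and the job is handed in when it is done.

```bash
ls; mkdir -p pics; python3 - <<'E'
from workcell import env
import cv2, numpy as np, pickle
print({k:np.round(v,3).tolist() for k,v in env.get_state().items()})
d={}
for n in ["scene","side","wrist"]:
    c=env.read_camera(n); d[n]=c
    cv2.imwrite(f"pics/{n}0.png",c["image"][:,:,::-1])
    print(n,c["K"],c["D"],c["R"],c["t"])
pickle.dump(d,open("c0.pkl","wb"))
E
```

```text
pics
workcell.py
{'clock': 0.0, 'joint_pos': [-0.14, 0.314, 0.045, 1.304, -0.0, 1.431], 'qvel': [-0.001, 0.0, 0.0, 0.0, 0.001, -0.001], 'tau': [-0.003, -48.063, 29.853, 0.02, -0.0, -0.0], 'tcp_pos': [0.575, 0.0, 0.252], 'orientation': [-0.001, 0.707, 0.707, -0.001], 'wrist_force': [0.612, 0.229, -0.143], 'ft_torque': [-0.039, 0.048, -0.012], 'grip_force': 0.0, 'finger_gap': 0.085}
scene [[593.74188469   0.         327.81605643]
 [  0.         593.74188469 234.04542335]
 [  0.           0.           1.        ]] [-0.16374662  0.          0.          0.          0.        ] [[ 0.90734594 -0.42020655  0.01223924]
 [-0.29511048 -0.65742223 -0.69332951]
 [ 0.29938795  0.62547779 -0.72051675]] [-0.59257817  0.18021271  1.59389434]
side [[585.58973425   0.         312.58201335]
 [  0.         585.58973425 242.0190845 ]
 [  0.           0.           1.        ]] [-0.02955489  0.          0.          0.          0.        ] [[-0.95570193 -0.29414706 -0.01055095]
 [-0.13213259  0.46078684 -0.87761977]
 [ 0.26301102 -0.83734879 -0.47924129]] [0.51715819 0.20850378 1.12023396]
wrist [[367.55101027   0.         315.20147713]
 [  0.         367.55101027 236.27710223]
 [  0.           0.           1.        ]] [-0.07763267  0.          0.          0.          0.        ] [[ 9.99998516e-01 -2.79900783e-04 -1.70016180e-03]
 [ 2.27956539e-04 -9.56553057e-01  2.91558222e-01]
 [-1.70790234e-03 -2.91558177e-01 -9.56551573e-01]] [-0.57344374 -0.03754944  0.37984499]
```
View pics/scene0.png

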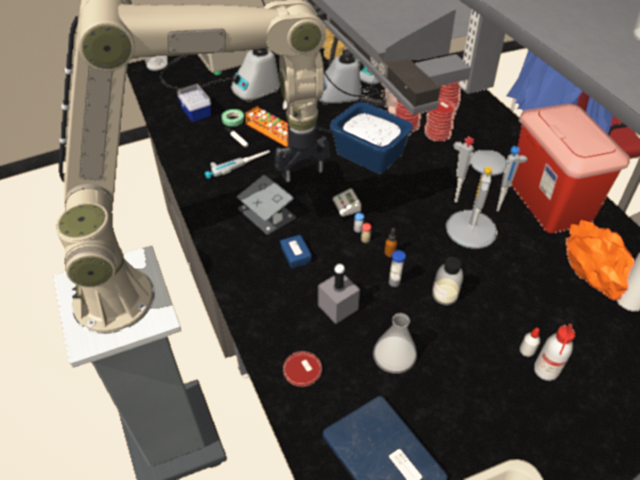

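View pics/side0.png

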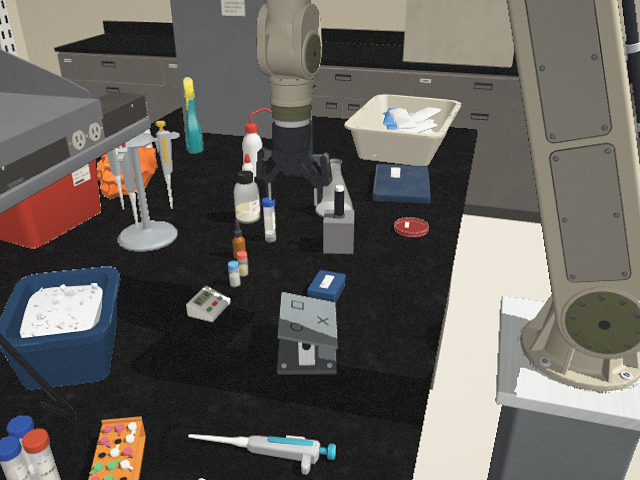

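View pics/wrist0.png

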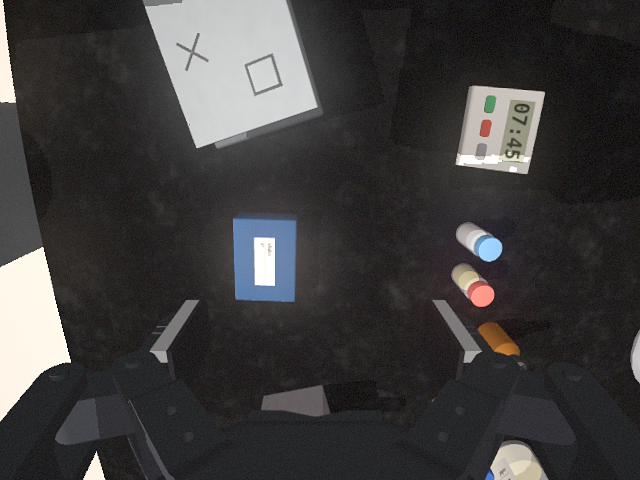

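Scene shows the holder at about (338,292) with the probe above it, and the panel at (266,203). Side shows the holder at (338,232) and the panel at (308,318) with its ring nearest at about (290,328). Wrist shows the cross (192,50) and square (263,75), with the ring out of view at the top. Next I'll zoom in on these regions.

```bash
python3 - <<'E'
import cv2, numpy as np, pickle
d=pickle.load(open("c0.pkl","rb"))
def crop(n,x,y):
    im=d[n]["image"][y:y+75,x:x+100,::-1]
    return cv2.resize(im,(400,300),interpolation=cv2.INTER_CUBIC)
a=np.vstack([np.hstack([crop("scene",290,255),crop("scene",220,165)]),np.hstack([crop("side",290,180),crop("side",260,285)])])
cv2.imwrite("pics/z0.png",a)
E
```

View pics/z0.png

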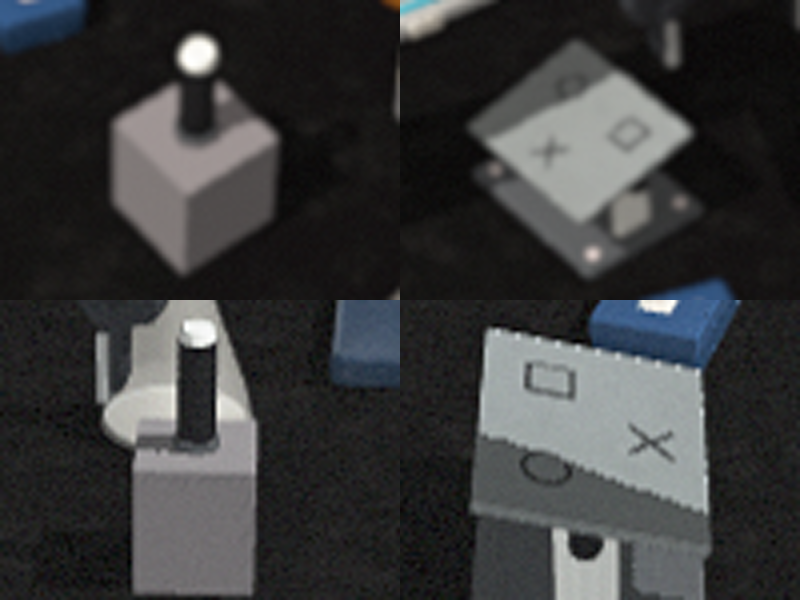

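The scene crop shows the cap (198,53) and holder top corners (111,122), (187,195) and (280,138). The panel ring is at (573,86), the square at (630,134) and the cross at (549,150). The side crop shows the cap (198,332), ring (547,467), square (550,380) and cross (652,443). Now I'll triangulate these.

```bash
cat > h.py <<'E'
import cv2, numpy as np
def ray(c,p):
    u=cv2.undistortPoints(np.float64([[p]]),c["K"],c["D"])[0,0]
    return -c["R"].T@c["t"], c["R"].T@np.r_[u,1]
def plane(c,p,z):
    o,r=ray(c,p); return o+r*(z-o[2])/r[2]
def tri(*cp):
    A=np.zeros((3,3));b=np.zeros(3);R=[]
    for c,p in cp:
        o,r=ray(c,p); r/=np.linalg.norm(r); P=np.eye(3)-np.outer(r,r); A+=P;b+=P@o;R.append((o,P))
    x=np.linalg.solve(A,b); return x,[round(1e3*np.linalg.norm(P@(x-o)),1) for o,P in R]
def proj(c,X):
    return cv2.projectPoints(np.float64([X]),cv2.Rodrigues(c["R"])[0],c["t"],c["K"],np.float64(c["D"]))[0][0,0]
E
python3 - <<'E'
from h import *; import pickle
np.set_printoptions(precision=4,suppress=True)
d=pickle.load(open("c0.pkl","rb")); S,D,W=d["scene"],d["side"],d["wrist"]
t=lambda x0,y0,u,v,du=0,dv=0:(x0+(u-du+.5)/4-.5,y0+(v-dv+.5)/4-.5)
a=lambda u,v:t(290,255,u,v); b=lambda u,v:t(220,165,u,v,400,0); e=lambda u,v:t(290,180,u,v,0,300); f=lambda u,v:t(260,285,u,v,400,300)
print("cap",tri((S,a(198,53)),(D,e(198,332))))
H=[plane(S,a(*p),.085) for p in [(111,122),(187,195),(280,138)]]
print("holder",H,(H[0]+H[2])/2,np.linalg.norm(H[0]-H[1]),np.linalg.norm(H[2]-H[1]))
H=[plane(D,e(*p),.085) for p in [(134,473),(256,473)]];print(H,np.linalg.norm(H[0]-H[1]))
M={}
for n,s,q in [("ring",(573,86),(547,467)),("sq",(630,134),(550,380)),("x",(549,150),(652,443))]:
    M[n],r=tri((S,b(*s)),(D,f(*q))); print(n,M[n],r)
print(np.linalg.norm(M["ring"]-M["sq"]),np.linalg.norm((M["ring"]+M["sq"])/2-M["x"]))
y=M["ring"]-M["sq"];x=(M["ring"]+M["sq"])/2-M["x"];n=np.cross(x,y);n/=np.linalg.norm(n);print("n",n,np.degrees(np.arccos(n[2])), "yaw",np.degrees(np.arctan2(-y[0],y[1])))
print("wrist pred x,sq",proj(W,M["x"]),proj(W,M["sq"]))
for nm,p,z in [("tube",(398,256),.114),("dropper",(392,235),.099),("slide",(295,246),.033)]: print(nm,plane(S,p,z))
E
```

```text
cap (array([ 0.5558, -0.2726,  0.1608]), [np.float64(0.2), np.float64(0.2)])
holder [array([ 0.5089, -0.2447,  0.085 ]), array([ 0.5283, -0.3182,  0.085 ]), array([ 0.6025, -0.3015,  0.085 ])] [ 0.5557 -0.2731  0.085 ] 0.07607434833553507 0.07604850124222746
[array([ 0.5825, -0.2244,  0.085 ]), array([ 0.5114, -0.2446,  0.085 ])] 0.07390539349234117
ring [0.5165 0.18   0.0794] [np.float64(0.8), np.float64(0.8)]
sq [0.5372 0.1128 0.0785] [np.float64(0.4), np.float64(0.4)]
x [0.4797 0.1332 0.0672] [np.float64(0.1), np.float64(0.1)]
0.07025751607147789 0.05035790835319576
n [-0.2212 -0.0803  0.9719] 13.608674320501903 yaw 17.073230436116322
wrist pred x,sq [193.957  48.651] [266.5981  72.9906]
tube [ 0.7339 -0.2639  0.114 ]
dropper [ 0.7652 -0.1778  0.099 ]
slide [ 0.5265 -0.049   0.033 ]
```

The manual's scale: shifts go in mm and turns go in units of 0.2 rad. Converting my numbers, -0.273 m is -273, -0.0193 m is -19.3.

>>> tcp_steps --moves '[[[-50, -4, 0, 0, 0, 0], [-110, -8, 0, 0, 0, 0], [-170, -12, 0, 0, 0, 0], [-220, -16, 0, 0, 0, 0], [-260, -19, 0, 0, 0, 0], [-273, -19.3, 0, 0, 0, 0], [-273, -19.3, 0, 0, 0, 0], [-273, -19.3, 0, 0, 0, 0]]]'

```text
clock: 1.15
tcp_pos: [0.5559, -0.2716, 0.2533]
orientation: [-0.0, 0.707, 0.708, 0.0]
wrist_force: [-0.3, -0.2, -0.3]
finger_gap: 0.0854
grip_force: 0.0
```

In the tool's units: 0.122 m is 122, 0.105 m is 105.

>>> tcp_steps --moves '[[[-1, 0, 30, 0, 0, 0], [-1, 0, 70, 0, 0, 0], [-1, 0, 105, 0, 0, 0], [-1, 0, 122, 0, 0, 0], [-1, 0, 122, 0, 0, 0], [-1, 0, 122, 0, 0, 0]]]'

```text
clock: 1.9
tcp_pos: [0.5568, -0.2742, 0.133]
orientation: [0.001, 0.707, 0.707, 0.0]
wrist_force: [-0.1, -0.3, 0.7]
finger_gap: 0.0855
grip_force: 0.0
```

```bash
python3 - <<'E'
from workcell import env
import cv2
for n in ["wrist","side"]:
    c=env.read_camera(n); cv2.imwrite(f"pics/{n}1.png",c["image"][:,:,::-1])
a=cv2.imread("pics/wrist1.png"); b=cv2.imread("pics/side1.png")[140:300,260:420]
cv2.imwrite("pics/g1.png",cv2.hconcat([cv2.resize(a,(400,300)),cv2.resize(b,(300,300))]))
E
```

```text
(no output)
```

View pics/g1.png

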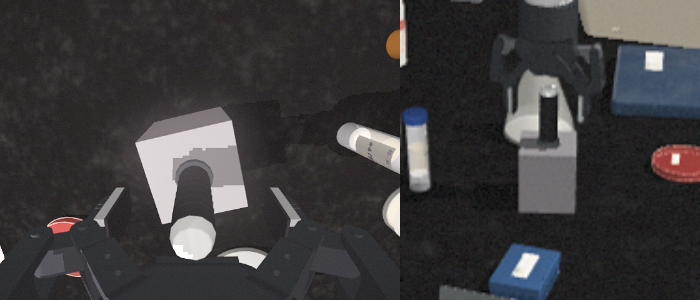

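Wrist view: the probe stands between the pads (cap at about (193,238) in the crop, pads at x 115 and 280). Side view agrees. Closing.

>>> tcp_steps --moves '[[[0, 0, 0, 0, 0, 0], [0, 0, 0, 0, 0, 0], [0, 0, 0, 0, 0, 0], [0, 0, 0, 0, 0, 0], [0, 0, 0, 0, 0, 0], [0, 0, 0, 0, 0, 0], [0, 0, 0, 0, 0, 0], [0, 0, 0, 0, 0, 0]]]' --jaw 0.01 --force 70

```text
clock: 3.0
tcp_pos: [0.5557, -0.2741, 0.1315]
orientation: [0.0, 0.707, 0.707, -0.0]
wrist_force: [-1.7, 0.2, 3.6]
finger_gap: 0.0225
grip_force: 68.5
```

>>> tcp_steps --moves '[[[0, 0, -20, 0, 0, 0], [0, 0, -50, 0, 0, 0], [0, 0, -80, 0, 0, 0], [0, 0, -110, 0, 0, 0], [0, 0, -135, 0, 0, 0], [0, 0, -140, 0, 0, 0], [0, 0, -140, 0, 0, 0], [0, 0, -140, 0, 0, 0]]]'

```text
clock: 4.0
tcp_pos: [0.5552, -0.2736, 0.2696]
orientation: [-0.001, 0.707, 0.707, -0.0]
wrist_force: [0.2, 0.6, -1.2]
finger_gap: 0.0225
grip_force: 68.4
```

```bash
python3 - <<'E'
from workcell import env
import cv2
for n in ["scene","side"]:
    c=env.read_camera(n); cv2.imwrite(f"pics/{n}2.png",c["image"][:,:,::-1])
a=cv2.imread("pics/scene2.png")[200:320,270:430]; b=cv2.imread("pics/side2.png")[140:260,260:420]
cv2.imwrite("pics/g2.png",cv2.hconcat([cv2.resize(a,(400,300)),cv2.resize(b,(400,300))]))
E
```

```text
(no output)
```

View pics/g2.png

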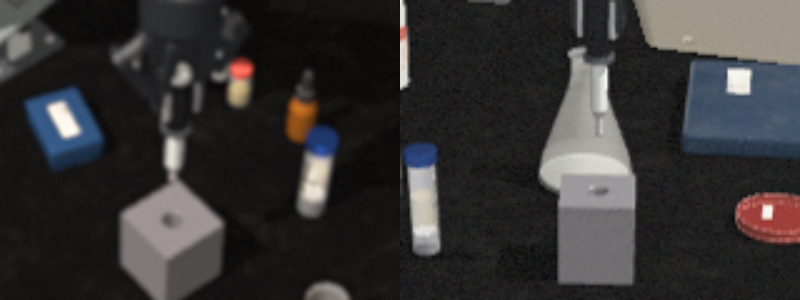

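The probe is clear of the holder: tip at about (600,133) in the side crop and (173,178) in the scene crop, held upright. Carrying it to short of the panel for a wrist view.

>>> tcp_steps --moves '[[[30, 0, -20, 0, 0, 0], [80, -5, -20, 0, 0, 0], [140, -15, -20, 0, 0, 0], [200, -25, -20, 0, 0, 0], [260, -35, -20, 0, 0, 0], [310, -42, -20, 0, 0, 0], [340, -45, -20, 0, 0, 0], [344, -45, -20, 0, 0, 0]]]'

```text
clock: 5.1
tcp_pos: [0.5101, 0.0718, 0.291]
orientation: [-0.0, 0.706, 0.708, -0.0]
wrist_force: [-0.8, -0.4, -0.9]
finger_gap: 0.0222
grip_force: 68.5
```

>>> tcp_steps --moves '[[[0, 0, 0, 0, 0, 0], [0, 0, 0, 0, 0, 0], [0, 0, 0, 0, 0, 0]]]'

```text
clock: 5.48
tcp_pos: [0.511, 0.0689, 0.2912]
orientation: [0.0, 0.708, 0.706, -0.0]
wrist_force: [0.2, 0.3, -1.4]
finger_gap: 0.0228
grip_force: 68.5
```

```bash
python3 - <<'E'
from workcell import env
import cv2,pickle,numpy as np
d={n:env.read_camera(n) for n in ["wrist","scene","side"]}
d["state"]=env.get_state()
pickle.dump(d,open("c3.pkl","wb"))
W=d["wrist"]["image"][:,:,::-1]; S=d["scene"]["image"][:,:,::-1];D=d["side"]["image"][:,:,::-1]
r=lambda im,x,y:cv2.resize(im[y:y+75,x:x+100],(400,300),interpolation=cv2.INTER_CUBIC)
cv2.imwrite("pics/w3.png",W)
cv2.imwrite("pics/g3.png",cv2.hconcat([r(S,240,165),r(D,265,225)]))
E
```

```text
(no output)
```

View pics/w3.png

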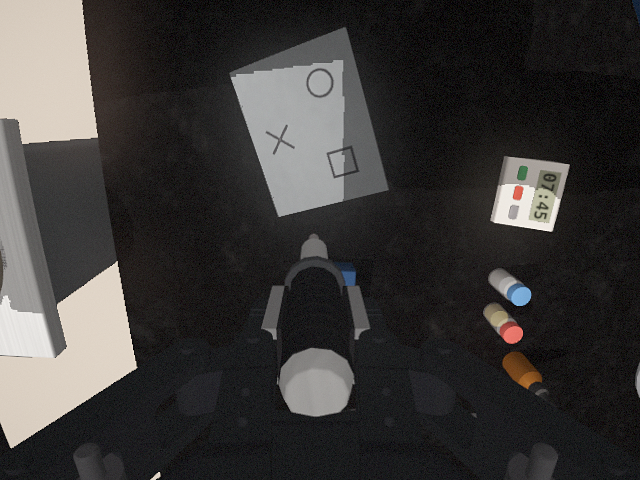

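View pics/g3.png

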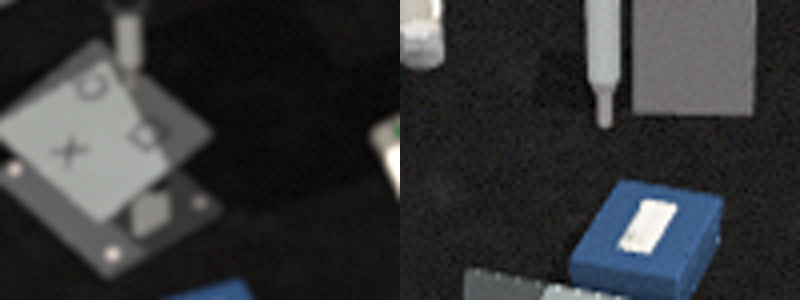

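Wrist: ring (320,83), square (343,162), cross (280,139), panel corners (230,74), (346,28), (388,189), (278,216), probe tip (314,237). Side crop: tip at (604,128). Next: refine the ring centre, get the panel pose by least squares on these points (pivot height known), and find the tip in the tool frame.

```bash
cat > fit.py <<'E'
from h import *; import pickle
from scipy.optimize import least_squares
from scipy.spatial.transform import Rotation as Ro
np.set_printoptions(precision=4,suppress=True)
d=pickle.load(open("c0.pkl","rb")); S,D=d["scene"],d["side"]; d3=pickle.load(open("c3.pkl","rb")); W=d3["wrist"]
g=cv2.cvtColor(W["image"],cv2.COLOR_RGB2GRAY)
def blob(u,v,h=20):
    r=cv2.resize(g[v-h:v+h,u-h:u+h],None,fx=4,fy=4,interpolation=cv2.INTER_CUBIC)
    m=cv2.adaptiveThreshold(r,255,cv2.ADAPTIVE_THRESH_MEAN_C,cv2.THRESH_BINARY_INV,41,12)
    cs=[c for c in cv2.findContours(m,cv2.RETR_EXTERNAL,cv2.CHAIN_APPROX_NONE)[0] if len(c)>5]
    c=max(cs,key=lambda c:cv2.contourArea(cv2.convexHull(c))); (x,y),s,a=cv2.minAreaRect(c)
    return (u-h+(x+.5)/4-.5,v-h+(y+.5)/4-.5),np.round(np.array(s)/4,1)
for p in [(320,83),(343,162),(280,139)]: print(p,blob(*p))
t=lambda x0,y0,du,dv:lambda p:(x0+(p[0]-du+.5)/4-.5,y0+(p[1]-dv+.5)/4-.5)
b=t(220,165,400,0); f=t(260,285,400,300)
P={"r":(.022,.035,.014),"s":(.022,-.035,.014),"x":(-.028,0,.014),"a":(-.055,.07,.014),"b":(.055,.07,.014),"c":(.055,-.07,.014),"d":(-.055,-.07,.014)}
obs=[(W,"r",blob(320,83)[0]),(W,"s",(343,162)),(W,"x",(280,139)),(W,"a",(230,74)),(W,"b",(346,28)),(W,"c",(388,189)),(W,"d",(278,216)),
 (S,"r",b((573,86))),(S,"s",b((630,134))),(S,"x",b((549,150))),(S,"a",b((468,128))),(S,"b",b((575,40))),(S,"c",b((694,130))),(S,"d",b((582,222))),
 (D,"r",f((547,467))),(D,"s",f((550,380))),(D,"x",f((652,443))),(D,"b",f((472,510))),(D,"c",f((487,328))),(D,"d",f((702,368)))]
def pose(q): return Ro.from_euler("ZY",[q[2],-q[3]]).as_matrix(), np.r_[q[0],q[1],.06]
def res(q,o=obs):
    R,T=pose(q); out=[]
    for c,k,p in o:
        X=R@P[k]+T; out.append((proj(c,X)-p)*(c["R"]@X+c["t"])[2]/c["K"][0,0]*1e3)   # mm
    return np.array(out)
for nm,o in [("all",obs),("wrist",obs[:7]),("scene+side",obs[7:])]:
    q=least_squares(lambda q:res(q,o).ravel(),[.5,.14,.3,.24],loss="soft_l1").x
    R,T=pose(q); print(nm,q[:2],np.degrees(q[2:]),"spot",R@P["r"]+T,"n",R[:,2],"rms mm",np.sqrt((res(q,o)**2).mean()))
    if nm=="all": print(res(q).T); np.savez("panel.npz",R=R,spot=R@P["r"]+T)
E
python3 fit.py; python3 - <<'E'
from h import *; import pickle
d=pickle.load(open("c3.pkl","rb")); st=d["state"]
from scipy.spatial.transform import Rotation as Ro
tip,r=tri((d["wrist"],(314,237)),(d["side"],(265+(204.5)/4-.5,225+128.5/4-.5)))
w,x,y,z=st["orientation"]; T=Ro.from_quat([x,y,z,w])
print(tip,r,st["tcp_pos"],"tool",T.inv().apply(tip-st["tcp_pos"]))
print(proj(d["scene"],np.array(st["tcp_pos"])-[0,0,.1245]),proj(d["side"],np.array(st["tcp_pos"])-[0,0,.1245]),proj(d["wrist"],np.array(st["tcp_pos"])-[0,0,.1245]))
E
```

```text
(320, 83) ((319.47972869873047, 82.49662208557129), array([27.5, 29.6]))
(343, 162) ((342.3860340118408, 162.0810432434082), array([39.1, 27. ]))
(280, 139) ((279.7626724243164, 139.41347312927246), array([25.9, 23.6]))
all [0.5088 0.1405] [17.4581 13.5546] spot [0.5156 0.1793 0.0788] n [-0.2236 -0.0703  0.9721] rms mm 1.2161535830777972
[[ 1.4941  1.404   1.515  -0.4619  0.3155  2.3154  2.1057 -1.2755 -0.8103
   0.5475 -0.7162  0.5412 -1.7072 -1.25    0.4326  0.2501  0.4209  0.6593
  -0.3016  0.2452]
 [-0.5782 -1.0918 -0.0669 -1.6188 -2.2481 -0.3811  0.6329  1.5878  0.4434
   1.3178 -1.0185 -0.0933  0.9836  1.07   -0.0673 -0.4589 -1.0494 -3.7458
  -0.8285 -0.5277]]
wrist [0.5077 0.1399] [16.8583 14.9136] spot [0.5145 0.1785 0.0792] n [-0.2463 -0.0746  0.9663] rms mm 0.7558109016894993
scene+side [0.5092 0.1412] [17.6695 13.3839] spot [0.5159 0.1801 0.0787] n [-0.2206 -0.0703  0.9728] rms mm 0.955438632950691
[0.51071009 0.06826612 0.16497689] [np.float64(1.5), np.float64(1.5)] [0.51085099 0.06934971 0.291251  ] tool [-0.00107571 -0.0001348   0.12627418]
[272.43417839 187.32040528] [316.13684415 255.97677697] [316.12329166 235.48285811]
```

```bash
cat > goal.py <<'E'
import numpy as np, sys
from scipy.spatial.transform import Rotation as Ro
from workcell import env
def delta(spot,n,standoff,tip=(0,0,.1245),cmd=None):
    s=env.get_state(); w,x,y,z=s["orientation"]; T=Ro.from_quat([x,y,z,w]); p=np.array(s["tcp_pos"])
    if cmd is not None: p,T=cmd
    zt=T.as_matrix()[:,2]; a=np.cross(zt,-n); a*=np.arcsin(np.linalg.norm(a))/max(1e-9,np.linalg.norm(a))
    G=Ro.from_rotvec(a)*T; g=spot+n*standoff-G.apply(tip)
    return T.inv().apply(g-p),(T.inv()*G).as_rotvec(),g,G
E
python3 - <<'E'
from goal import *
np.set_printoptions(precision=4,suppress=True)
th,yw=np.radians(13.9),np.radians(17.4)
n=np.array([-np.sin(th)*np.cos(yw),-np.sin(th)*np.sin(yw),np.cos(th)]); spot=np.array([.5153,.179,.079])
T=Ro.from_matrix([[0,1,0],[1,0,0],[0,0,-1]])
for so in (.03,): print(n,*delta(spot,n,so,cmd=(np.array([.5107,.070,.291]),T))[:3])
E
```

```text
[-0.2292 -0.0718  0.9707] [ 0.0979 -0.0308  0.062 ] [-0.2315  0.0725  0.    ] [0.4799 0.1679 0.229 ]
```

In the tool's units: 0.0979 m is 97.9, 0.09 m is 90, -0.2315 rad is -1.1575.

>>> tcp_steps --moves '[[[20, -6, 0, -0.3, 0.1, 0], [50, -16, 10, -0.6, 0.2, 0], [75, -24, 30, -0.9, 0.28, 0], [90, -28, 50, -1.1, 0.345, 0], [97.9, -30.8, 62, -1.1575, 0.3625, 0], [97.9, -30.8, 62, -1.1575, 0.3625, 0], [97.9, -30.8, 62, -1.1575, 0.3625, 0]]]'

```text
clock: 6.5
tcp_pos: [0.4805, 0.1676, 0.23]
orientation: [0.056, 0.702, 0.702, 0.107]
wrist_force: [0.1, 0.4, -1.8]
finger_gap: 0.0225
grip_force: 68.7
```

```bash
python3 - <<'E'
from workcell import env
import cv2,pickle,numpy as np
from scipy.spatial.transform import Rotation as Ro
d={n:env.read_camera(n) for n in ["wrist","scene","side"]}
s=d["state"]=env.get_state(); pickle.dump(d,open("c4.pkl","wb"))
w,x,y,z=s["orientation"]; print(s["tcp_pos"],-Ro.from_quat([x,y,z,w]).as_matrix()[:,2],s["wrist_force"])
I={k:d[k]["image"][:,:,::-1] for k in ["wrist","scene","side"]}
r=lambda im,x,y,w,h:cv2.resize(im[y:y+h,x:x+w],(400,300),interpolation=cv2.INTER_CUBIC)
cv2.imwrite("pics/g4.png",np.vstack([np.hstack([r(I["scene"],220,145,100,75),r(I["side"],260,265,100,75)]),np.hstack([r(I["wrist"],0,0,640,480),r(I["wrist"],210,70,200,150)])]))
E
```

```text
[0.48082218 0.16756577 0.2300806 ] [-0.23047053 -0.07171721  0.97043288] [-0.06304032 -0.23478365 -1.25667213]
```

View pics/g4.png

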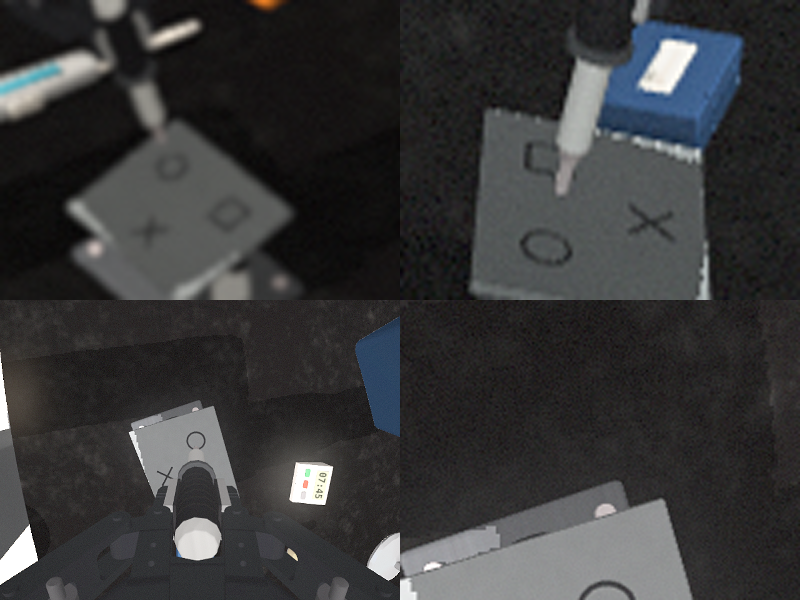

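Scene crop: tip (161,138), ring (172,165). Side crop: tip (562,193), ring (547,247). Wrist: ring at about (312,224), tip at about (313,243). The tip hovers above the ring as planned; now the numerical check.

```bash
python3 - <<'E'
from h import *; import pickle
from scipy.spatial.transform import Rotation as Ro
np.set_printoptions(precision=4,suppress=True)
d=pickle.load(open("c4.pkl","rb")); s=d["state"]; S,D,W=d["scene"],d["side"],d["wrist"]
w,x,y,z=s["orientation"]; T=Ro.from_quat([x,y,z,w]); n=np.array([-.2292,-.0718,.9707])
b=lambda u,v:(220+(u+.5)/4-.5,145+(v+.5)/4-.5); f=lambda u,v:(260+(u-400+.5)/4-.5,265+(v+.5)/4-.5)
pred=np.array(s["tcp_pos"])+T.apply([0,0,.1245]); spot=np.array([.5153,.179,.079])
print("pred tip",pred)
for nm,c,tp,rg in [("scene",S,b(161,138),b(172,165)),("side",D,f(562,193),f(547,247)),("wrist",W,(313,243),(312,224))]:
    print(nm,"tip seen-pred px",np.array(tp)-proj(c,pred),"ring seen-pred",np.array(rg)-proj(c,spot))
tip,r1=tri((S,b(161,138)),(D,f(562,193))); ring,r2=tri((S,b(172,165)),(D,f(547,247)))
v=tip-ring; print(tip,ring,r1,r2,"height",v@n,"lateral world",v-n*(v@n), "tool",T.inv().apply(v-n*(v@n)))
# refine ring: dark outline ellipse in each camera
def ell(c,u,v,h):
    u,v=int(u),int(v); g=cv2.cvtColor(c["image"],cv2.COLOR_RGB2GRAY)[v-h:v+h+1,u-h:u+h+1]
    g=cv2.resize(g,None,fx=8,fy=8,interpolation=cv2.INTER_CUBIC)
    m=cv2.threshold(g,0,255,cv2.THRESH_BINARY_INV+cv2.THRESH_OTSU)[1]
    cc=max(cv2.findContours(m,cv2.RETR_EXTERNAL,cv2.CHAIN_APPROX_NONE)[0],key=cv2.contourArea); (x,y),sz,_=cv2.minAreaRect(cc)
    return (u-h+(x+.5)/8-.5,v-h+(y+.5)/8-.5),np.array(sz)/8
print(ell(S,*b(172,165),7),b(172,165),ell(D,*f(547,247),9),f(547,247),ell(W,312,222,18))
E
```

```text
pred tip [0.5095 0.1765 0.1093]
scene tip seen-pred px [-0.3599 -1.0358] ring seen-pred [ 0.2234 -0.7986]
side tip seen-pred px [0.2343 0.5465] ring seen-pred [-0.4256  0.2103]
wrist tip seen-pred px [-3.582   7.0006] ring seen-pred [-2.6991 -0.0999]
[0.5088 0.1795 0.1107] [0.5161 0.1808 0.08  ] [np.float64(0.8), np.float64(0.8)] [np.float64(0.7), np.float64(0.7)] height 0.031546172358726074 lateral world [-0.0001  0.001   0.0001] tool [ 0.001  -0.0001 -0.    ]
((256.0, 179.4375), array([3.75 , 2.875])) (262.625, 185.875) ((296.046199798584, 326.5915994644165), array([13.785,  8.875])) (296.375, 326.375) ((313.0625, 224.125), array([28.625, 30.75 ]))
```

```bash
cat > f.py <<'E'
from workcell import env
import numpy as np
n=np.array([-.2292,-.0718,.9707]); F=[];P=[]
for _ in range(8):
    env.read_camera("side"); s=env.get_state(); F.append(s["wrist_force"]); P.append(s["tcp_pos"])
print("force n",np.mean(F,0)@n,"sd",np.std(np.array(F)@n),"F",np.round(np.mean(F,0),2),"tcp",np.round(np.mean(P,0),4),"clk",s["clock"])
E
python3 f.py
```

```text
force n -1.9954922342603125 sd 0.44106195572188794 F [ 0.1   0.19 -2.02] tcp [0.4803 0.1677 0.2296] clk 7.05
```

>>> tcp_steps --moves '[[[0, 0, 8, 0, 0, 0], [0, 0, 16, 0, 0, 0], [0, 0, 22, 0, 0, 0], [0, 0, 25, 0, 0, 0], [0, 0, 25, 0, 0, 0]]]'

```text
clock: 7.68
tcp_pos: [0.4855, 0.1697, 0.2047]
orientation: [0.056, 0.702, 0.702, 0.107]
wrist_force: [0.6, -0.5, -1.4]
finger_gap: 0.0225
grip_force: 68.7
```

```bash
python3 f.py
```

```text
force n -1.698479496386159 sd 0.507019796402335 F [ 0.25  0.06 -1.69] tcp [0.4858 0.1697 0.2053] clk 8.075
```

>>> tcp_steps --moves '[[[0, 0, 2, 0, 0, 0], [0, 0, 4, 0, 0, 0], [0, 0, 6, 0, 0, 0], [0, 0, 6, 0, 0, 0]]]'

```text
clock: 8.57
tcp_pos: [0.487, 0.1701, 0.1991]
orientation: [0.056, 0.702, 0.702, 0.107]
wrist_force: [-0.2, -0.6, -0.3]
finger_gap: 0.0226
grip_force: 68.9
```

```bash
python3 f.py
```

```text
force n -0.17662365152888865 sd 0.33991825805924625 F [-0.55 -0.04 -0.32] tcp [0.487  0.1701 0.1993] clk 8.975
```

Contact was made: about 1.6 N rise, so the tip is in by roughly 1.3 mm. I'll check where it stands in the ring.

```bash
python3 - <<'E'
from workcell import env
import cv2,pickle,numpy as np
d={n:env.read_camera(n) for n in ["wrist","scene","side"]}
d["state"]=env.get_state(); pickle.dump(d,open("c5.pkl","wb"))
I={k:d[k]["image"][:,:,::-1] for k in ["wrist","scene","side"]}
r=lambda im,x,y,w,h:cv2.resize(im[y:y+h,x:x+w],(400,300),interpolation=cv2.INTER_CUBIC)
cv2.imwrite("pics/g5.png",np.vstack([np.hstack([r(I["scene"],240,160,50,36),r(I["side"],275,300,50,36)]),np.hstack([r(I["wrist"],0,0,640,480),r(I["wrist"],270,190,100,75)])]))
E
```

```text
(no output)
```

View pics/g5.png

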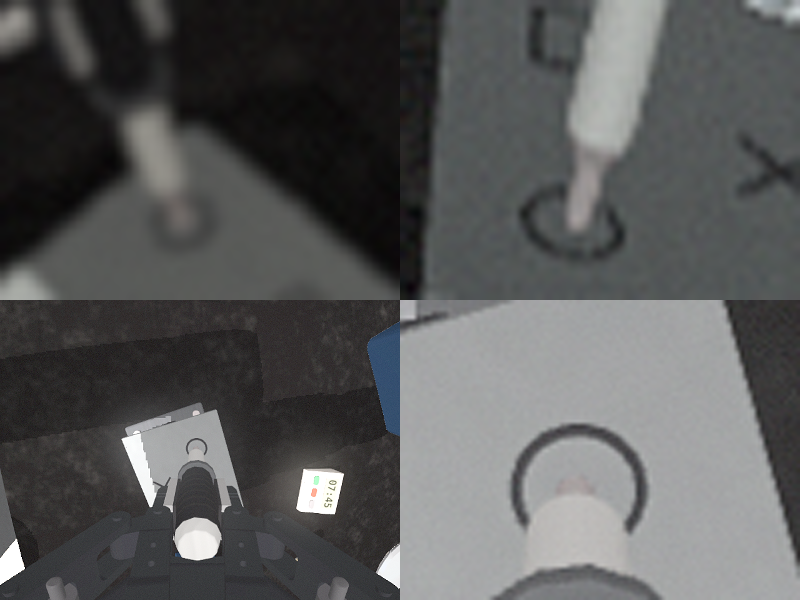

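Side: ring centre at about (572,224), tip at about (577,229). Wrist: the ring is centred at about (579,489) with the tip at about (576,488). The tip is within about 1 mm of centre. Pressing to halfway.

>>> tcp_steps --moves '[[[0, 0, 1.5, 0, 0, 0], [0, 0, 3, 0, 0, 0], [0, 0, 4.6, 0, 0, 0], [0, 0, 4.6, 0, 0, 0], [0, 0, 4.6, 0, 0, 0]]]'

```text
clock: 9.75
tcp_pos: [0.4881, 0.1705, 0.1948]
orientation: [0.056, 0.702, 0.702, 0.107]
wrist_force: [-1.1, -0.5, 2.2]
finger_gap: 0.0222
grip_force: 69.2
```

```bash
python3 f.py; python3 f.py
```

```text
force n 1.6430593932189694 sd 0.32492080539745033 F [-1.91 -0.27  1.22] tcp [0.4881 0.1704 0.1948] clk 10.15
force n 1.7240399881829718 sd 0.40609374588978175 F [-1.47 -0.63  1.38] tcp [0.4881 0.1704 0.1948] clk 10.55
```

>>> tcp_steps --moves '[[[0, 0, 0.7, 0, 0, 0], [0, 0, 0.7, 0, 0, 0], [0, 0, 0.7, 0, 0, 0]]]'

```text
clock: 10.92
tcp_pos: [0.4883, 0.1705, 0.1941]
orientation: [0.056, 0.702, 0.702, 0.107]
wrist_force: [-1.8, 0.6, 2.1]
finger_gap: 0.0222
grip_force: 69.2
```

```bash
python3 f.py; python3 f.py; python3 - <<'E'
from workcell import env
import cv2,pickle,numpy as np
d=pickle.load(open("c5.pkl","rb")); e={n:env.read_camera(n) for n in ["scene","side"]}
r=lambda im,x,y:cv2.resize(im[y:y+60,x:x+80,::-1],(400,300),interpolation=cv2.INTER_CUBIC)
cv2.imwrite("pics/g6.png",np.vstack([np.hstack([r(q["scene"]["image"],225,160),r(q["side"]["image"],270,285)]) for q in (d,e)]))
a,b=[cv2.cvtColor(q["side"]["image"],cv2.COLOR_RGB2GRAY)[285:315,316:335].astype(np.float32) for q in (d,e)]
print("panel image shift px",cv2.phaseCorrelate(a,b))
E
```

```text
force n 2.228609477290065 sd 0.3267946018662672 F [-1.45 -0.32  1.93] tcp [0.4883 0.1705 0.1941] clk 11.325
force n 2.2774564815147698 sd 0.3687509250395739 F [-1.37 -0.29  2.  ] tcp [0.4883 0.1705 0.1941] clk 11.725
panel image shift px ((-0.09090616707836219, -0.11093029564213808), 0.9762453416983287)
```

View pics/g6.png

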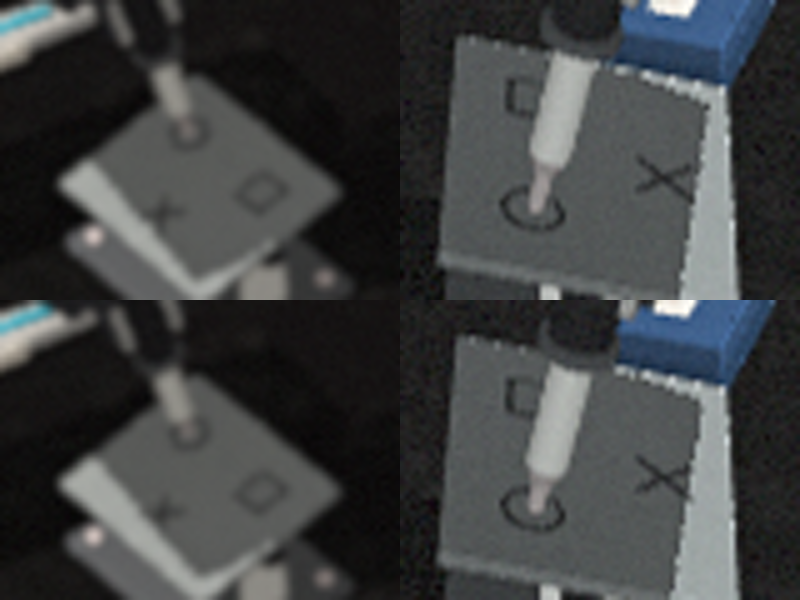

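The tip stands centred in the ring (side crop about (538,511), ring (533,509)). The pin is about halfway in at roughly 4.1 N, and the panel has not moved. Handing in.

```bash
python3 -c "
from workcell import env
print(env.hand_in())"
```

```text
the job is handed in; nothing more can be done
None
```

The job is handed in with the probe still gripped and its tip about 1 mm or less from the ring's centre, square to the panel to within about 1° by my estimate. The tip is pushed in about 6 mm (about 4.1 N), the panel showed no shift in the images, nothing else was touched, and it took about 12 s; the result of the judging was not shown.

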